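# Eject the vial tray and catch it part-way

## Task

One of the two spring trays in the dock holds the small vial: press that tray's key down with one fingertip and, while keeping the key down, catch the front plate of the tray with the other finger as it slides out, before it is halfway out. Finish the program like that, holding still, with one finger on the pressed key and the tray resting against the other. Lift nothing, leave the other tray and its key alone, keep the vial and the jar upright in their trays and do not disturb the things round about.

Things in the scene. Friction and masses are not known exactly. Their poses are not given: they have to be found in the camera images.
- dock: white metal dock fixed on the table, 108 x 190 mm and 44 mm high (its keys and front plates included: 56 mm). Origin at the centre of its underside, x points to its back, y to its left as seen from the front, z up; the two trays slide out of its front, along -x. Each tray has a key to its right (-y); the housing round the key is 30 mm high, the tray walls 29 mm
- key_l_top (a point): centre of the top face of the left tray's key: a ribbed metal pad 32 mm (dock x) by 25 mm (dock y), its top 44 mm above the table when up. Dock frame (-29, 16, 44) mm. There is 13 mm from the front edge of the key to the front face of the plate before it, 8 mm to the plate's back
- key_r_top (a point): the same for the right tray's key; dock frame (-29, -76, 44) mm
- tray_l_plate (a point): point on the left tray's front plate straight in front of its key, at the plate's top edge on the front face; dock frame (-57, 16, 56) mm while shut; moves with the tray. The plate is 88 mm wide, 5 mm thick and reaches from 12 to 56 mm above the table, so it stands 12 mm higher than the key that is up
- tray_r_plate (a point): the same on the right tray; dock frame (-57, -76, 56) mm while shut
- key_l (a joint): travel of the left key: 0 up, 0.008 m fully down. Spring, 1.6 N to start, about 5 N at the bottom; from about 5 mm down it lets its tray go
- key_r (a joint): travel of the right key, the same
- tray_l (a joint): travel of the left tray: 0 shut (latched), 0.08 m fully out, halfway 0.04 m. Once let go a spring of about 2.5 N drives it out at some 0.07 m/s, halfway in about 0.6 s; nothing but a finger in front of the plate stops it, and it must not pass halfway
- tray_r (a joint): travel of the right tray, the same
- vial: gold screw-cap vial, 22 mm wide, 29 mm high, standing loose in the left or the right tray (either may be drawn); origin at the centre of its underside, z up. It stands in the left tray if its y in the dock's frame is positive
- jar: small white-lidded jar, 48 mm wide, 40 mm high, standing loose in the other tray; origin at the centre of its underside, z up
- lot_stamp: bystander: hand stamp with turned handle, 20 x 32 x 54 mm, behind the dock; origin under its centre
- squat_jar: bystander: black-lidded jar, 59 mm wide, 46 mm high, left of the dock, behind the press; origin under its centre
- tape_roll: bystander: roll of tape, 96 mm wide, 48 mm high, left of the press; origin under its centre. A fixed green lever press, 0.30 m high with its lever, stands to the left of the dock, about 0.37 to 0.54 m ahead of the robot and 0.03 m to its left: pass over it

How it is judged:
On the way, in this order (a step that is already met when the one before it is completed fails the run):
1. a finger presses the key of the tray with the vial, while that tray is still in (((y of vial in the frame of dock above 0 m and value of joint key_l above 0.003 m and contact force between the fingers and key_l above 0.3 N and value of joint tray_l below 0.006 m) or (y of vial in the frame of dock below 0 m and value of joint key_r above 0.003 m and contact force between the fingers and key_r above 0.3 N and value of joint tray_r below 0.006 m))).
2. the tray has popped out and is caught by a finger before halfway, with the key still down (((y of vial in the frame of dock above 0 m and value of joint key_l above 0.003 m and contact force between the fingers and key_l above 0.3 N and value of joint tray_l between 0.008 and 0.04 m and contact force between the fingers and tray_l above 0.4 N) or (y of vial in the frame of dock below 0 m and value of joint key_r above 0.003 m and contact force between the fingers and key_r above 0.3 N and value of joint tray_r between 0.008 and 0.04 m and contact force between the fingers and tray_r above 0.4 N))), for 0.3 s.
At the end, for the whole second after the job is handed in: A finger keeps the vial tray's key down by more than 3 mm (over 0.3 N); that tray is out by 8 to 40 mm, at rest (under 10 mm/s) and pressing on a finger with over 0.4 N; the other tray is shut (within 4 mm) and its key up (within 3 mm); vial and jar stand upright (within 0.2 rad) in their trays (((y of vial in the frame of dock above 0 m and value of joint key_l above 0.003 m and contact force between the fingers and key_l above 0.3 N and value of joint tray_l between 0.008 and 0.04 m and contact force between the fingers and tray_l above 0.4 N and velocity of joint tray_l between -0.01 and 0.01 m/s and value of joint tray_r below 0.004 m and value of joint key_r below 0.003 m) or (y of vial in the frame of dock below 0 m and value of joint key_r above 0.003 m and contact force between the fingers and key_r above 0.3 N and value of joint tray_r between 0.008 and 0.04 m and contact force between the fingers and tray_r above 0.4 N and velocity of joint tray_r between -0.01 and 0.01 m/s and value of joint tray_l below 0.004 m and value of joint key_l below 0.003 m)) and angle between each of vial, jar's own z axis and vertical below 0.2 rad and z of each of vial, jar in the frame of dock below 0.025 m); the arm keeps its last pose, push and grip.
It fails at once if a tray runs past halfway (beyond 42 mm) (value of joint any of tray_l, tray_r above 0.042 m).
It fails at once if the other tray is let out (8 mm) or its key pressed (4 mm) ((y of vial in the frame of dock above 0 m and (value of joint tray_r above 0.008 m or value of joint key_r above 0.004 m)) or (y of vial in the frame of dock below 0 m and (value of joint tray_l above 0.008 m or value of joint key_l above 0.004 m))).
It fails at once if the vial or the jar is lifted (12 mm) or tipped over (z of any of vial, jar in the frame of dock above 0.03 m or angle between any of vial, jar's own z axis and vertical above 0.6 rad).
It fails at once if a bystander is moved more than 20 mm (distance of any of lot_stamp, squat_jar, tape_roll from where it was at the start of the episode above 0.02 m).
It also fails if it takes over 27 s, if anything falls off the work surface, if the arm or the gripper's body presses on something with over 40 N, if the wrist force passes 120 N, or if a joint passes its speed limit or range.

## Robot

A 6-joint arm with a two-finger parallel gripper is mounted at the origin on a cart in front of the work surface, level with it; the furniture and walls round the work are solid. World frame = base frame: x ahead of the robot, y to its left, z up, the work surface at z = 0. Lengths are in m, angles in rad, forces in N, time in s.
With the tool pointing down it reaches from about 0.275 to 0.75 m from the base axis. Payload 10.2 kg.
Tool frame: the origin (TCP) lies at the centre of the arm's flange, where the gripper is bolted on; the fingertips stand 166 mm ahead of it and the grasp point (between the pads) lies 147 mm ahead of it (arm.hold_point_z is the distance from the TCP to the grasp point, in m); z points along the fingers, y is the line along which they close (so a half turn about z gives the same grasp; the last joint's range is limited). The gripper opens to 88 mm and grips with 3 to 60 N. Pads are 18 mm wide; open, the fingers measure 123 mm over their backs; the gripper's body (75 mm by 187 mm) begins 45 mm behind the grasp point.
Start: joints at [1.102, 0.313, 1.498, -0, 1.331, -0.223], TCP at [0.128, 0.509, 0.405] pointing down, gripper open.
Joint ranges: [-2.94, 2.94], [-0.97, 2.17], [0.19, 2.56], [-1.23, 4.37], [0.02, 3.11], [-2.88, 2.88]. Speed limits (rad/s): [2.39, 2.39, 3.01, 3.14, 3.14, 3.14].

## Interface

Orientations are given as a unit quaternion [x, y, z, w].
In Python, from bench import arm gives the robot as it stands.
- The arm moves only by the tool drive_tool, never from a script. Its argument "plan" is a list of rows, each a list of 3 entries, a list of its own where there are three numbers: the shift along the world's x, y, z in m, then the turn, a rotation vector about the world's x, y, z in rad, then the finger opening in m, from 0 to 0.0881. In form: [[[x, y, z], [wx, wy, wz], grip], ...]. A call has 1 to 8 rows; each row is the pose to reach, as a shift and turn from the pose commanded when the call began; what a row does not reach only later rows make up. A row lasts 1/8 s, in which the tool goes at most 62.5 mm and 10.7 degrees, less where a joint would pass 70% of its speed; a pose out of reach is approached as far as the arm can. A call with a gripper value outside its range is refused whole. The fingers move at their own pace and stop on an object; the grip force is fixed at half the most. Time passes only in rows, so rows that repeat a pose let the fingers close. It gives the time, the measured TCP pose, the force, the opening and the grip force at its end, in the units of the state.
- arm.observe(): the state, without advancing time (a new reading comes with each control period).
- arm.get_image(name): name is "scene" or "top" or "wrist"; returns a dict with "img" (384x512x3 uint8, red, green, blue), "fov_y" (degrees; the focal length in pixels is half the picture's height over the tangent of half this angle, whatever the lens; pixels are square), "cx", "cy" (the principal point, pixels), "R" (3x3) and "t" (3): a world point X has camera coordinates R X + t; the wrist camera has in their place "T_tool_cam" (4x4, takes a point from camera to tool coordinates, whose origin is the TCP and whose axes are the flange's). Camera axes: x right, y down, z forward; pixel columns grow to the right and rows downward; lengths in m; the calibration is good to about 2 mm. The wrist camera is an equidistant fisheye: a pixel r from the principal point sees the ray r / f radians off the axis. A picture is of the moment at which its call begins: read the wrist's pose just before it. There is no depth.
- arm.finish_job(): hands the job in; it is judged then, once.
The state is a dict: "time": time; "joint_pos": joint angles; "joint_vel": joint speeds; "joint_torque": joint torques, N m; "eef_pos": TCP position; "ee_rot": TCP orientation; "contact_force": force on the tool from outside, world axes, zero at the start; "moment": the same for the moment, N m; "gripper_width": finger opening in m; "grasp_force": force on a finger pad.
Only numpy, scipy, OpenCV 4.12 (cv2) and the standard library are available. Lean on these libraries where they do the work, as an engineer would, in place of code of your own. Each camera call takes 0.05 s, during which the arm holds its last target. There are 200 camera calls.

## Working session

There is one attempt and no reset: what is moved stays moved. The work goes in short steps, Python scripts to look and compute and a tool call to move; the robot and the scene stay as the last step left them, time stands still between calls to the robot, and variables do not carry over. Pictures are saved under pics/ and viewed, at most 10 in all, crops included, and the job is handed in when it is done.

Besides the shell and the picture viewer there is one more tool, called after "Call:" as name(argument=value, ...), one argument or row to a line, values as JSON. drive_tool: Moves the arm, as the interface text tells. Its arguments: {"type":"object","properties":{"plan":{"type":"array"}},"required":["plan"]}

```bash
mkdir -p pics
cat > h.py <<'E'
import numpy as np, cv2, pickle
from bench import arm
def grab(n):
    s=arm.observe(); d=arm.get_image(n); d['state']=s
    cv2.imwrite(f'pics/{n}_{s["time"]:.2f}.png',d['img'][:,:,::-1]); pickle.dump(d,open(f'pics/{n}.pkl','wb')); return d
def ray(d,u,v):
    h=d['img'].shape[0]; f=h/2/np.tan(np.radians(d['fov_y']/2))
    c=np.array([(u-d['cx'])/f,(v-d['cy'])/f,1]); R=np.array(d['R']); t=np.array(d['t'])
    return -R.T@t, R.T@c
def onz(d,u,v,z):
    o,r=ray(d,u,v); return o+r*(z-o[2])/r[2]
def proj(d,X):
    h=d['img'].shape[0]; f=h/2/np.tan(np.radians(d['fov_y']/2))
    c=np.array(d['R'])@X+np.array(d['t']); return f*c[0]/c[2]+d['cx'],f*c[1]/c[2]+d['cy']
E
python3 - <<'E'
from h import *
s=arm.observe(); print(s)
a=grab('top');b=grab('scene')
for d in(a,b): print(d['fov_y'],d['cx'],d['cy'],-np.array(d['R']).T@np.array(d['t']),np.array(d['R'])[2])
cv2.imwrite('pics/both.png',np.hstack([cv2.resize(a['img'],(800,600))])[:,:,::-1])
cv2.imwrite('pics/sc.png',cv2.resize(b['img'],(800,600))[:,:,::-1])
E
```

```text
{'time': 0.0, 'joint_pos': array([ 1.10156464e+00,  3.13439039e-01,  1.49844498e+00,  3.78633243e-05,
        1.33098695e+00, -2.23401929e-01]), 'joint_vel': array([ 1.87836182e-03,  1.65609958e-03, -1.79656804e-03,  1.02221613e-03,
        1.28253991e-05, -1.03768798e-03]), 'joint_torque': array([ 3.51389599e-04, -4.02212548e+01, -2.52275777e+01,  6.95604994e-02,
        3.51730536e-02, -8.53434290e-05]), 'eef_pos': array([0.1277558 , 0.50917705, 0.40416357]), 'ee_rot': array([ 1.22610061e-01,  9.92454716e-01, -5.94967480e-04, -2.34247611e-04]), 'contact_force': array([ 0.62795788,  0.70536075, -0.33492603]), 'moment': array([-0.01878736, -0.01230421, -0.02937458]), 'grasp_force': 0.0, 'gripper_width': 0.08839798138486397}
51.20460116426407 255.3712010188331 194.90407951185344 [ 0.43857631 -0.05157077  1.01719549] [ 0.12767475  0.01577393 -0.99169065]
54.06289924646819 252.9374662709836 191.94305681385308 [ 0.05194447 -0.51221609  0.56663376] [ 0.59165116  0.55703294 -0.58280632]
```

View pics/both.png

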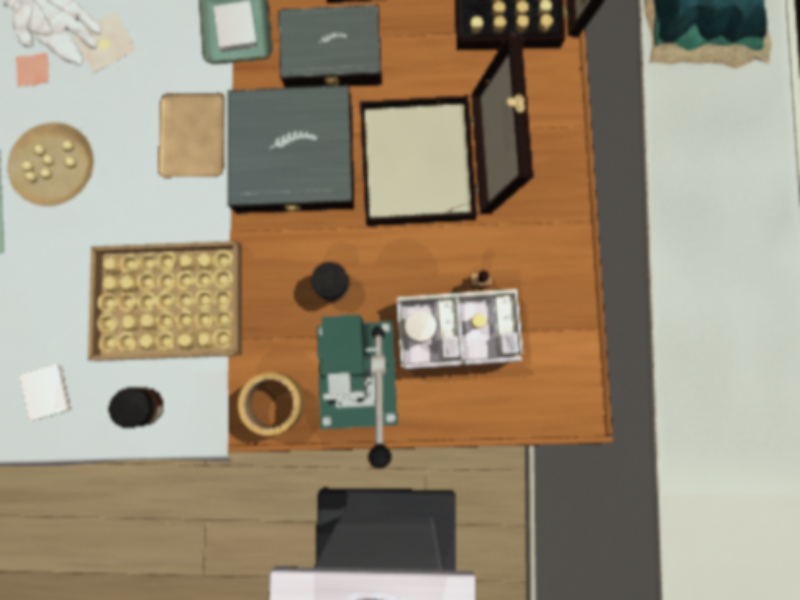

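View pics/sc.png

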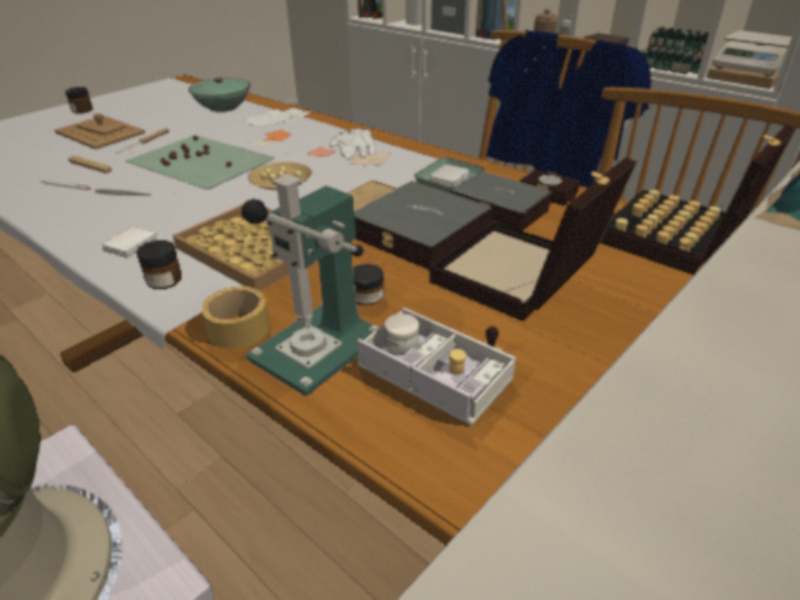

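The top view (800x600) shows the white dock at about (397..521, 290..368). The gold vial is in its right tray at (479,321), the white jar is in the left one at (420,325), and the green press stands on the left. So the right key is the one to press. Next I measure the dock.

Run:
```python
from h import *
a=pickle.load(open('pics/top.pkl','rb')); im=a['img']
x0,y0,x1,y1=245,175,345,245
hsv=cv2.cvtColor(im,cv2.COLOR_RGB2HSV); m=np.zeros(im.shape[:2],np.uint8)
m[y0:y1,x0:x1]=((hsv[y0:y1,x0:x1,1]<70)&(hsv[y0:y1,x0:x1,2]>110))*255
m=cv2.morphologyEx(m,cv2.MORPH_CLOSE,np.ones((7,7)))
m=cv2.morphologyEx(m,cv2.MORPH_OPEN,np.ones((5,5)))
c=max(cv2.findContours(m,0,2)[0],key=cv2.contourArea); r=cv2.minAreaRect(c); b=cv2.boxPoints(r); print(r)
P=np.array([onz(a,u,v,.044) for u,v in b]);print(P.round(3)); print(np.linalg.norm(np.diff(P,axis=0),axis=1),P.mean(0))
g=(hsv[y0:y1,x0:x1,1]>110)&(hsv[y0:y1,x0:x1,0]>20)&(hsv[y0:y1,x0:x1,0]<32)&(hsv[y0:y1,x0:x1,2]>100);v,u=np.nonzero(g);print(len(u),onz(a,u.mean()+x0,v.mean()+y0,.044))
cr=cv2.resize(im[y0:y1,x0:x1],None,fx=8,fy=8,interpolation=2)
cv2.drawContours(cr,[((b-[x0,y0])*8).astype(int)],0,(255,0,0),1)
cv2.imwrite('pics/crop.png',cr[:,:,::-1])
w=grab('wrist');print(w['fov_y'],w['cx'],w['cy'],np.array(w['T_tool_cam']).round(4))
```

```text
((293.70355224609375, 210.05311584472656), (46.62983322143555, 78.82503509521484), 86.18592071533203)
[[ 0.577 -0.03   0.044]
 [ 0.593 -0.222  0.044]
 [ 0.479 -0.229  0.044]
 [ 0.464 -0.039  0.044]]
[0.19321524 0.11377579 0.19034179] [ 0.52842007 -0.12989746  0.044     ]
0 [nan nan nan]
65.70646984690485 259.2391628447373 192.03420926543478 [[ 5.000e-04 -9.471e-01 -3.210e-01  8.410e-02]
 [ 1.000e+00  2.000e-04  1.000e-03  1.000e-04]
 [-9.000e-04 -3.210e-01  9.471e-01  2.090e-02]
 [ 0.000e+00  0.000e+00  0.000e+00  1.000e+00]]<stdin>:10: RuntimeWarning: Mean of empty slice.
  ret = ret.dtype.type(ret / rcount)
```

View pics/crop.png

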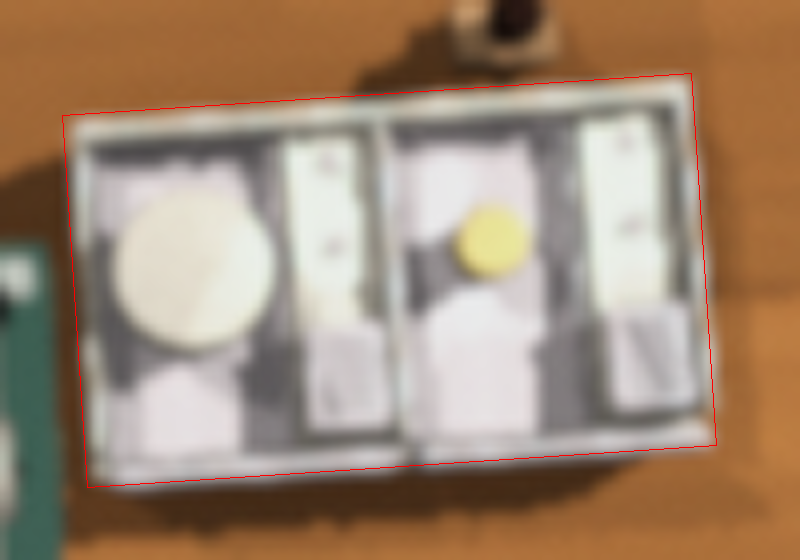

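The dock measures 190 x 113 mm, which fits the given size. Its centre is near (0.528,-0.130) with a yaw of about 0.08. I'll travel high over the press to a point above the right key.

Call:
drive_tool(
  plan=[
    [[0, 0, 0.06], [0, 0, 0], 0.042],
    [[0, 0, 0.115], [0, 0, 0], 0.042],
    [[0.029, -0.055, 0.115], [0, 0, -0.095], 0.042],
    [[0.058, -0.11, 0.115], [0, 0, -0.19], 0.042],
    [[0.087, -0.165, 0.115], [0, 0, -0.285], 0.042],
    [[0.116, -0.22, 0.115], [0, 0, -0.38], 0.042],
    [[0.145, -0.275, 0.115], [0, 0, -0.475], 0.042],
    [[0.174, -0.33, 0.115], [0, 0, -0.57], 0.042],
  ],
)

```text
time: 1.15
eef_pos: [0.302, 0.1774, 0.5198]
ee_rot: [0.398, 0.917, 0.0, 0.0]
contact_force: [1.5, 1.1, -0.1]
gripper_width: 0.042
grasp_force: 0.0
```

Call:
drive_tool(
  plan=[
    [[0.029, -0.055, 0], [0, 0, -0.095], 0.042],
    [[0.058, -0.11, 0], [0, 0, -0.19], 0.042],
    [[0.087, -0.165, 0], [0, 0, -0.285], 0.042],
    [[0.116, -0.22, 0], [0, 0, -0.38], 0.042],
    [[0.145, -0.275, 0], [0, 0, -0.475], 0.042],
    [[0.174, -0.33, 0], [0, 0, -0.57], 0.042],
    [[0.2, -0.385, 0], [0, 0, -0.67], 0.042],
    [[0.2, -0.385, 0], [0, 0, -0.67], 0.042],
  ],
)

```text
time: 2.15
eef_pos: [0.5028, -0.2091, 0.5174]
ee_rot: [0.678, 0.735, -0.0, -0.002]
contact_force: [-0.2, 1.9, -0.3]
gripper_width: 0.042
grasp_force: 0.0
```

Call:
drive_tool(
  plan=[
    [[-0.01, 0, -0.06], [0, 0, 0], 0.042],
    [[-0.02, 0, -0.12], [0, 0, 0], 0.042],
    [[-0.028, 0, -0.18], [0, 0, 0], 0.042],
    [[-0.028, 0, -0.2], [0, 0, 0], 0.042],
    [[-0.028, 0, -0.2], [0, 0, 0], 0.042],
  ],
)

```text
time: 2.78
eef_pos: [0.4735, -0.205, 0.3191]
ee_rot: [0.676, 0.737, -0.0, -0.001]
contact_force: [-0.7, -0.6, 1.5]
gripper_width: 0.0419
grasp_force: 0.0
```

Run:
```python
from h import *
w=grab('wrist');s=w['state'];print(s['eef_pos'],s['ee_rot'])
cv2.imwrite('pics/w1.png',cv2.resize(w['img'],(800,600),interpolation=2)[:,:,::-1])
```

```text
[ 0.47346872 -0.20498477  0.31908109] [ 6.76055527e-01  7.36849664e-01 -7.23494142e-05 -1.22113663e-03]
```

View pics/w1.png

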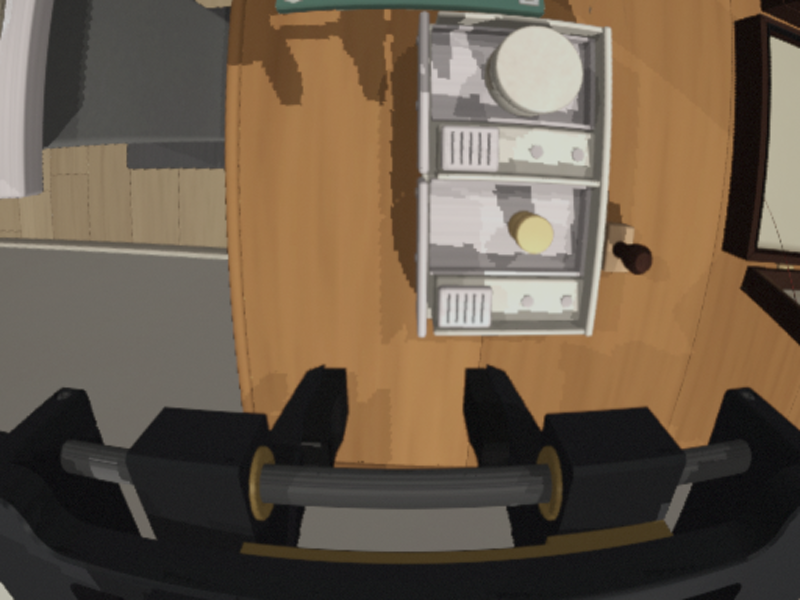

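The wrist view shows the right key's top centred at about (466,307) and the left one at (470,149). The front plates' top edge runs along u≈418..428, and the vial is upright in the right tray.

```bash
cat >> h.py <<'E'
from scipy.spatial.transform import Rotation as Ro
def wonz(w,u,v,z):
    f=192/np.tan(np.radians(w['fov_y']/2)); d=np.array([u-w['cx'],v-w['cy']]); r=np.hypot(*d); th=r/f
    c=np.r_[d/r*np.sin(th),np.cos(th)]; T=np.array(w['T_tool_cam']); s=w['state']; Q=Ro.from_quat(s['ee_rot']).as_matrix()
    o=s['eef_pos']+Q@T[:3,3]; q=Q@T[:3,:3]@c; return o+q*(z-o[2])/q[2]
E
python3 - <<'E'
from h import *
w=pickle.load(open('pics/wrist.pkl','rb')); k=.64
g=lambda u,v,z:wonz(w,u*k,v*k,z)
a=pickle.load(open('pics/top.pkl','rb'))
kr=g(466,307,.044);kl=g(470,149,.044);print(kr,kl,kr-kl,np.arctan2(-(kl-kr)[0],(kl-kr)[1]))
for p in[(440,288),(491,288),(490,327),(440,327)]:print('key corner',g(*p,.044))
pf=g(419,335,.056);pl=g(419,14,.056);print('plate',pf,pl,np.linalg.norm(pf-pl),np.arctan2(-(pl-pf)[0],(pl-pf)[1]))
bk=g(592,335,.044);bl=g(610,28,.044);print('back',bk,bl,np.linalg.norm(bk-bl),np.arctan2(-(bl-bk)[0],(bl-bk)[1]))
print('top cam keys',onz(a,326.5,219.6,.044),onz(a,245+347/8,175+378/8,.044))
q=Ro.from_quat(w['state']['ee_rot']).as_matrix();print('tool y yaw',np.arctan2(q[1,1],q[0,1]),'z',q[:,2])
E
```

```text
[ 0.50883286 -0.20762685  0.044     ] [ 0.50057715 -0.11749253  0.044     ] [ 0.00825571 -0.09013432  0.        ] 0.09133857907658345
key corner [ 0.49236076 -0.19744587  0.044     ]
key corner [ 0.52196629 -0.19479407  0.044     ]
key corner [ 0.52495077 -0.21894443  0.044     ]
key corner [ 0.4950372  -0.22139565  0.044     ]
plate [ 0.48235129 -0.22253532  0.056     ] [ 0.46646212 -0.0481849   0.056     ] 0.17507294098158724 0.0908825103458984
back [ 0.59208903 -0.21933159  0.044     ] [ 0.57543388 -0.03302233  0.044     ] 0.18705222196026122 0.08915818985887657
top cam keys [ 0.50592916 -0.20944641  0.044     ] [ 0.49813257 -0.11717778  0.044     ]
tool y yaw 0.0860039550387659 z [-0.00189741  0.00154449 -0.99999701]
```

Call:
drive_tool(
  plan=[
    [[0.002, -0.003, -0.03], [0, 0, 0], 0.042],
    [[0.0035, -0.006, -0.06], [0, 0, 0], 0.042],
    [[0.0035, -0.006, -0.08], [0, 0, 0], 0.042],
    [[0.0035, -0.006, -0.08], [0, 0, 0], 0.042],
    [[0.0035, -0.006, -0.08], [0, 0, 0], 0.042],
  ],
)

```text
time: 3.45
eef_pos: [0.4777, -0.2118, 0.2414]
ee_rot: [0.676, 0.737, 0.0, 0.001]
contact_force: [0.7, -1.3, 0.0]
gripper_width: 0.0418
grasp_force: 0.0
```

Run:
```python
from h import *
w=grab('wrist');s=w['state'];print(s['eef_pos'],s['ee_rot'],s['contact_force'])
cv2.imwrite('pics/w2.png',cv2.resize(w['img'],(800,600),interpolation=2)[:,:,::-1])
```

```text
[ 0.4776884  -0.21184952  0.24140347] [6.76285575e-01 7.36638308e-01 1.46328549e-04 1.34256639e-03] [ 0.68142843 -1.34466916  0.02122799]
```

View pics/w2.png

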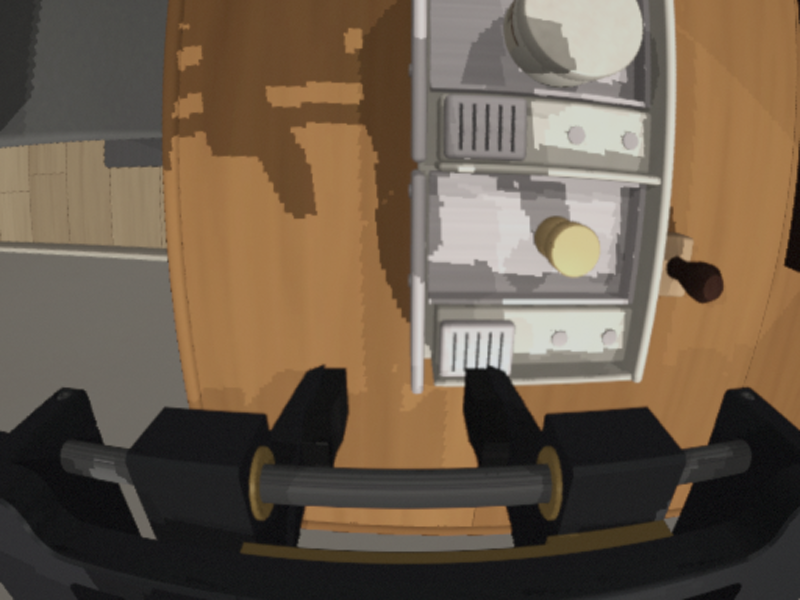

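The closer view shows the rear fingertip at about (465..512,370), over the key whose far edge runs (441,321)-(515,321). The plate's top edge is at u≈412..424 and the front finger is well ahead of it.

Run:
```python
from h import *
w=pickle.load(open('pics/wrist.pkl','rb')); k=.64; Q=Ro.from_quat(w['state']['ee_rot']).as_matrix()
c=w['state']['eef_pos']+Q@[0,0,.166]; print('tip centre',c)
A=np.array([[np.cos(.088),np.sin(.088)],[-np.sin(.088),np.cos(.088)]])
for n,u,v,z in[('key lf',442,322,.044),('key lb',515,321,.044),('key rf',438,376,.044),('plate front',412,370,.056),('plate back',424,370,.056),('rear tip inner',465,370,c[2]),('rear tip outer',505,369,c[2]),('front tip inner',346,370,c[2]),('kl lf',446,94,.044),('kl rb',523,159,.044),('bkR',640,380,.044)]:
    p=wonz(w,u*k,v*k,z); print(n,p.round(4),'rel tip centre in dock axes',(A@(p-c)[:2]).round(4))
```

```text
tip centre [ 0.4780496  -0.21211517  0.07540407]
key lf [ 0.4918 -0.196   0.044 ] rel tip centre in dock axes [0.0151 0.0148]
key lb [ 0.5222 -0.1932  0.044 ] rel tip centre in dock axes [0.0457 0.015 ]
key rf [ 0.493 -0.221  0.044] rel tip centre in dock axes [ 0.0141 -0.0102]
plate front [ 0.4808 -0.2128  0.056 ] rel tip centre in dock axes [ 0.0027 -0.0009]
plate back [ 0.4856 -0.2124  0.056 ] rel tip centre in dock axes [ 0.0074 -0.001 ]
rear tip inner [ 0.4982 -0.2014  0.0754] rel tip centre in dock axes [0.021  0.0089]
rear tip outer [ 0.5126 -0.2001  0.0754] rel tip centre in dock axes [0.0355 0.009 ]
front tip inner [ 0.4564 -0.2049  0.0754] rel tip centre in dock axes [-0.0209  0.009 ]
kl lf [ 0.4841 -0.1062  0.044 ] rel tip centre in dock axes [0.0154 0.105 ]
kl rb [ 0.5159 -0.1274  0.044 ] rel tip centre in dock axes [0.0452 0.0811]
bkR [ 0.5907 -0.2184  0.044 ] rel tip centre in dock axes [ 0.1116 -0.0162]
```

The geometry fits: the fingertip sits on the key and the catch comes about 24 mm out. I'll press now, with a y correction of +2.5 mm.

Call:
drive_tool(
  plan=[
    [[0, 0.0025, -0.02], [0, 0, 0], 0.042],
    [[0, 0.0025, -0.027], [0, 0, 0], 0.042],
    [[0, 0.0025, -0.03], [0, 0, 0], 0.042],
    [[0, 0.0025, -0.033], [0, 0, 0], 0.042],
    [[0, 0.0025, -0.036], [0, 0, 0], 0.042],
    [[0, 0.0025, -0.038], [0, 0, 0], 0.042],
    [[0, 0.0025, -0.038], [0, 0, 0], 0.042],
    [[0, 0.0025, -0.038], [0, 0, 0], 0.042],
  ],
)

```text
time: 4.5
eef_pos: [0.4774, -0.2094, 0.2023]
ee_rot: [0.676, 0.737, 0.0, 0.0]
contact_force: [-3.5, 1.4, 8.6]
gripper_width: 0.0423
grasp_force: 5.5
```

Run:
```python
from h import *
w=grab('wrist');s=w['state'];print(s['eef_pos'],s['contact_force'],s['moment'],s['gripper_width'])
cv2.imwrite('pics/w3.png',cv2.resize(w['img'],(800,600),interpolation=2)[:,:,::-1])
```

```text
[ 0.47737878 -0.2093763   0.20231539] [-3.50237174  1.38864468  8.62462655] [0.22391065 0.3490096  0.01817689] 0.04225738239829012
```

View pics/w3.png

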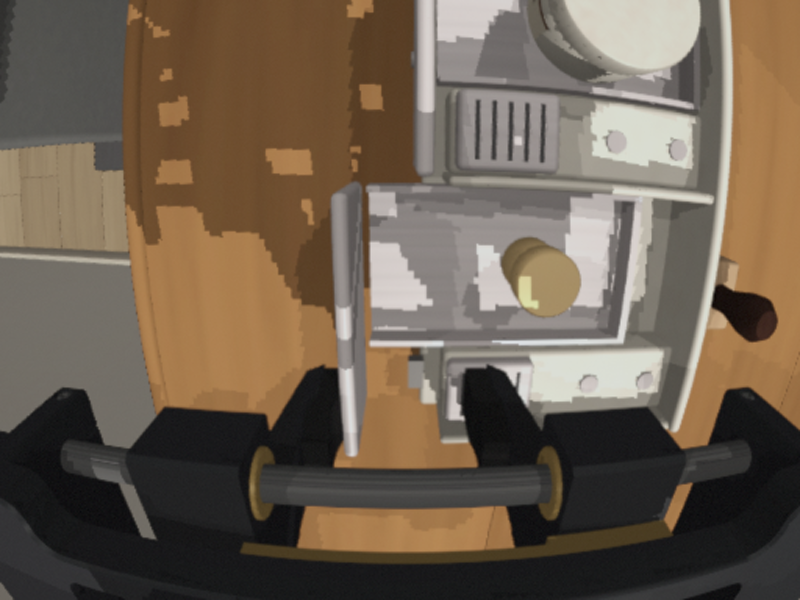

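The right tray has come out and its plate (u≈335..358) rests on the front finger. The rear finger holds the key down, the vial is upright and the left tray is shut. The forces agree, about -3.5 N along x and 8.6 N on z. I'll hold still briefly, then hand in.

Call:
drive_tool(
  plan=[
    [[0, 0, 0], [0, 0, 0], 0.042],
    [[0, 0, 0], [0, 0, 0], 0.042],
    [[0, 0, 0], [0, 0, 0], 0.042],
    [[0, 0, 0], [0, 0, 0], 0.042],
  ],
)

```text
time: 5.05
eef_pos: [0.4774, -0.2094, 0.2023]
ee_rot: [0.676, 0.737, 0.0, 0.0]
contact_force: [-2.6, 1.8, 9.0]
gripper_width: 0.0419
grasp_force: 5.5
```

```bash
python3 -c "
from bench import arm
s=arm.observe();print(s['eef_pos'],s['contact_force'],s['grasp_force']);print(arm.finish_job())"
```

```text
[ 0.47737964 -0.20937608  0.20233034] [-2.61267698  1.78631841  9.02841573] 5.467480048937432
the job is handed in; nothing more can be done
None
```

I pressed the right tray's key (the tray with the vial), caught the tray on the front finger about 24 mm out, and handed the job in at about 5 s holding still with the key down; no verdict was returned.

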